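# Shut the balance's draft shield and tare it

### The arm

A 6-joint arm with a two-finger parallel gripper is mounted at the origin on the work surface. World frame = base frame: x ahead of the robot, y to its left, z up, the work surface at z = 0. Lengths are in m, angles in rad, forces in N, time in s.
With the tool pointing down it reaches from about 0.25 to 0.775 m from the base axis. Payload 4 kg.
Tool frame: the origin (TCP) lies at the very end of the fingers, on their centre line; the grasp point (between the pads) lies 19 mm behind it (r.pinch_z is the x of the grasp point in the tool frame, in m); x points along the fingers, y is the direction in which the jaws open and shut, and the axes are right-handed (so a half turn about x gives the same grasp; the last joint's range is limited). The gripper opens to 94 mm and grips with 3 to 60 N. Pads are 16 mm wide; open, the fingers measure 119 mm over their backs; the gripper's body (75 mm by 177 mm) begins 78 mm behind the grasp point.
Start: joints at [1.026, 0.087, 1.371, -0, 1.684, -0.103], TCP at [0.235, 0.497, 0.206] pointing down, gripper open.
Joint ranges: [-3.1, 3.1], [-0.76, 2.03], [0.27, 2.55], [-1.08, 4.22], [0.17, 2.65], [-2.57, 2.57]. Speed limits (rad/s): [2.79, 2.79, 3.14, 3.14, 3.14, 3.14].

### API

Orientations are given as a unit quaternion [w, x, y, z].
In Python, from plant import status, eyes, r gives the robot as it stands.
- The arm moves only by the shell command python3 -m pendant 'ROWS' [FORCE]. ROWS is JSON, a list of rows, each an object with "gripper": the opening, from 0 (shut) to 1 (fully open); "delta_pos": the shift along the tool's x, y, z in m, a list of three; "spin": the turn about the tool's x in degrees. In form: [{"gripper": gripper, "delta_pos": [dx, dy, dz], "spin": spin}, ...]. A call has 1 to 12 rows; each row is the pose to reach, as a shift and turn from the pose commanded when the call began, along the tool's axes at that moment; what a row does not reach only later rows make up. A row lasts 1/10 s, in which the tool goes at most 50 mm and 8.59 degrees, less where a joint would pass 70% of its speed; a pose out of reach is approached as far as the arm can. A call with a gripper value outside its range is refused whole. The fingers move at their own pace and stop on an object; FORCE is the grip in N (left out, the last holds). Time passes only in rows, so rows that repeat a pose let the fingers close. It gives the time, the measured TCP pose, the force and the opening at its end, in the units of the state.
- status.read_state(): the state, without advancing time (a new reading comes with each control period).
- eyes.camera(name): name is "scene" or "side" or "wrist"; returns a dict with "color" (480x640x3 uint8, blue, green, red), "vertical_fov" (degrees; the focal length in pixels is half the picture's height over the tangent of half this angle, whatever the lens; pixels are square), "cx", "cy" (the principal point, pixels), "distortion" ([k1, k2, p1, p2, k3] as OpenCV has them; the pictures are not rectified), "origin" and "attitude" of the camera in the world; the wrist camera has in their place "tool_from_camera" (4x4, takes a point from camera to tool coordinates, whose origin is the TCP and whose axes are the tool frame's). Camera axes: x right, y down, z forward; pixel columns grow to the right and rows downward; lengths in m; the calibration is good to about 2 mm. A picture is of the moment at which its call begins: read the wrist's pose just before it. There is no depth.
- r.job_done(): hands the job in, once; it reports no verdict.
The state is a dict: "time": time; "joint_positions": joint angles; "joint_velocities": joint speeds; "tau": joint torques, N m; "eef_pos": TCP position; "orientation": TCP orientation; "ft_force": force on the tool from outside, world axes, zero at the start; "wrist_torque": the same for the moment, N m; "gripper_width": opening from 0.0 (shut) to 1.0 (fully open).
Only numpy, scipy, OpenCV 4.12 (cv2) and the standard library are available. Lean on these libraries where they do the work, as an engineer would, in place of code of your own. Each camera call takes 0.05 s, during which the arm holds its last target. There are 200 camera calls.

### The job

A rubber disc lies on the pan of the balance, ready for weighing. With the fingertips, push the sliding roof and the sliding side door of the draft shield fully shut, in either order, and then press the green tare key on the terminal right down and let it go. Do not press the red power key, do not shift or lift the terminal, and leave the disc and everything else on the bench where they are.

Things in the scene. Friction and masses are not known exactly. Their poses are not given: they have to be found in the camera images.
- balance: Balance, fixed, yaw within 0.3 rad. Origin at the centre of its underside; at yaw 0 x points away from the robot, y left. White base 240 (x) by 220 mm, 60 high; on it a glass draft shield 180 by 180 mm rising to z = 200 mm, with a sliding roof and a sliding left door. Pan at its centre, 90 mm across, z = 78 mm.
- cover (a joint): Opening of the sliding roof, m: 0 is fully shut (end stop), up to 0.11 open; as it opens it moves along the balance's -y (to the right). It slides with about 1.5 N of friction and stays where it is left.
- cover_lip (a point): Centre of the push face of the orange lip on the roof's right edge: upright, 60 mm long, z = 206 to 224 mm, facing the balance's -y; behind it the lip slopes down over 40 mm to the roof (blue frame, top at 206 mm). Pushing it along the balance's +y shuts the roof. Moves with the roof; shut, it lies at (0, -90) mm in the balance's frame, same axes.
- door (a joint): Opening of the left sliding side door, m: 0 is fully shut (end stop), up to 0.09 open; as it opens it moves along the balance's +x (away from the robot). About 1.5 N of friction, stays where it is left.
- door_lug (a point): Centre of the push face of the orange lug outside the left door (blue frame, outer face at y = 100 mm in the balance's frame): upright, facing the balance's +x, y = 100 to 140 mm, z = 165 to 215 mm; its front side slopes. Pushing it along the balance's -x (towards the robot) shuts the door. Moves with the door; shut, it lies at (-45, 120) mm in the balance's frame, same axes.
- terminal: Loose white control terminal, about 0.8 kg, 100 (x) by 150 (y) mm, top at 28 mm, on rubber feet; stands on the bench to the left or the right of the balance. Origin at the centre of its underside. Dark display on its far half; on its near half two round keys, 28 mm across, 70 mm apart.
- tare_key_top (a point): Centre of the top of the green tare key, on the terminal's +y side. Press it straight down.
- tare_key (a joint): Travel of the green tare key, m: 0 released, 0.006 fully down (about 4 N); springs back.
- power_key (a joint): Travel of the red power key on the terminal's -y side, m: 0 released, 0.006 fully down. Must not be pressed.
- specimen: Black rubber disc, 36 mm across, 6 mm thick, lying loose on the pan inside the shield; origin at the centre of its underside
- solvent_bottle: brown glass jar, 68 mm across, 110 mm tall, stands on the bench; origin at the centre of its underside
- beaker_a: upside-down glass beaker, 90 mm across, 115 mm tall; origin at the centre of its underside
- beaker_b: upside-down glass beaker, 78 mm across, 100 mm tall; origin at the centre of its underside
- tweezers: steel tweezers lying on the bench, 120 mm long, 6 mm high; origin underneath the middle, x axis along their length
- dish: white ceramic dish, 90 mm across, 18 mm tall; origin at the centre of its underside
- cylinder_glass: tall amber measuring cylinder, 44 mm across on a 72 mm foot, 170 mm tall; origin at the centre of its underside
Mind the look-alikes: they are no part of the job. What is shaped like the terminal but pink is not meant.

How it is judged:
On the way, in this order (a step that is already met when the one before it is completed fails the run):
1. the roof and the side door of the draft shield are both fully shut (within 4 mm) (value of joint each of cover, door below 0.004 m), for 0.2 s.
2. the green tare key is pressed at least 4 mm down, with roof and door still shut (all of step 1 and value of joint tare_key above 0.004 m), for 0.05 s.
At the end, for the whole second after the job is handed in: Roof and side door both shut within 4 mm, both keys up (within 1.5 mm), the disc within 10 mm and the terminal within 25 mm of where they were and the terminal at rest, the other loose things within 20 mm of where they were (all of step 1 and value of joint each of tare_key, power_key below 0.0015 m and distance of specimen from where it was at the start of the episode below 0.01 m and distance of terminal from where it was at the start of the episode below 0.025 m and linear speed of terminal below 0.02 m/s and distance of each of solvent_bottle, beaker_a, beaker_b, tweezers, dish, cylinder_glass from where it was at the start of the episode below 0.02 m); the robot touches nothing.
It fails at once if the red power key is pressed (more than 3 mm) (value of joint power_key above 0.003 m).
It fails at once if the terminal is lifted (10 mm) or shifted by more than 25 mm (height (world z) of terminal above 0.01 m or distance of terminal from where it was at the start of the episode above 0.025 m).
It fails at once if the rubber disc is shifted by more than 10 mm (distance of specimen from where it was at the start of the episode above 0.01 m).
It fails at once if a bystander is moved by more than 20 mm, lifted or tipped (0.3 rad) (distance of any of solvent_bottle, beaker_a, beaker_b, tweezers, dish, cylinder_glass from where it was at the start of the episode above 0.02 m or angle between any of solvent_bottle, beaker_a, beaker_b, tweezers, dish, cylinder_glass's own z axis and vertical above 0.3 rad).
It also fails if it takes over 53 s, if anything falls off the work surface, if the arm or the gripper's body presses on something with over 40 N, if the wrist force passes 120 N, or if a joint passes its speed limit or range.

## Working session

There is one attempt and no reset: what is moved stays moved. The work goes in short steps, Python scripts to look and compute and a shell command to move; the robot and the scene stay as the last step left them, time stands still between calls to the robot, and variables do not carry over. Pictures are saved under pics/ and viewed, about 8 in all and at most 12, crops included, and the job is handed in when it is done.

```bash
ls; mkdir -p pics
python3 - <<'E'
from plant import status, eyes, r
import cv2,json
print(status.read_state())
for n in ("scene","side","wrist"):
    c=eyes.camera(n); cv2.imwrite(f"pics/{n}0.png",c["color"])
    print(n,{k:(v.tolist() if hasattr(v,'tolist') else v) for k,v in c.items() if k!="color"})
E
```

```text
pics
{'time': 0.0, 'joint_positions': array([ 1.02590081e+00,  8.79554011e-02,  1.37223412e+00,  5.04366499e-06,
        1.68356113e+00, -1.03093328e-01]), 'joint_velocities': array([-0.00082017,  0.00095169, -0.0005558 , -0.0001613 ,  0.00073725,
       -0.00300903]), 'tau': array([-9.49147261e-05, -3.40203524e+01, -3.02418852e+01,  7.18273013e-02,
        3.33890808e-02, -1.61537514e-04]), 'eef_pos': array([0.23488557, 0.49673405, 0.20431415]), 'orientation': array([ 0.68967944,  0.15421041,  0.69016859, -0.15565582]), 'ft_force': array([ 0.81623494, -0.09270688,  1.15812226]), 'wrist_torque': array([ 0.03767235,  0.02339818, -0.00902506]), 'gripper_width': 0.9970216522809232}
scene {'vertical_fov': 54.19262894328266, 'cx': 319.68366410571343, 'cy': 238.8993309154863, 'distortion': [-0.10120064224143172, 0.0, 0.0, 0.0, 0.0], 'origin': [1.1759396686835584, -0.23304743740400563, 1.0591331717860213], 'attitude': [-0.24562526393054987, 0.7233211151715432, 0.6143295801359341, -0.19767134601669015]}
side {'vertical_fov': 49.39192715518374, 'cx': 319.2624484382006, 'cy': 234.2793411882605, 'distortion': [-0.10064036032373219, 0.0, 0.0, 0.0, 0.0], 'origin': [1.6456651704821277, -0.526207773307675, 1.2213633438682825], 'attitude': [-0.3357138812641618, 0.7502518686723548, 0.520410919358182, -0.2314968649743742]}
wrist {'vertical_fov': 63.402029787843425, 'cx': 314.71117650038144, 'cy': 240.09490402843144, 'distortion': [-0.021928099418178148, 0.0, 0.0, 0.0, 0.0], 'tool_from_camera': [[-5.752936324211215e-05, -0.2605384012923624, 0.9654634835882663, -0.18021610315687425], [0.9999999930833633, -0.00011403050119703691, 2.881521552777015e-05, -0.00013914921382662815], [0.00010258481473440319, 0.9654634785682282, 0.26053840605041534, -0.07428523193933206], [0.0, 0.0, 0.0, 1.0]]}
```

View pics/scene0.png

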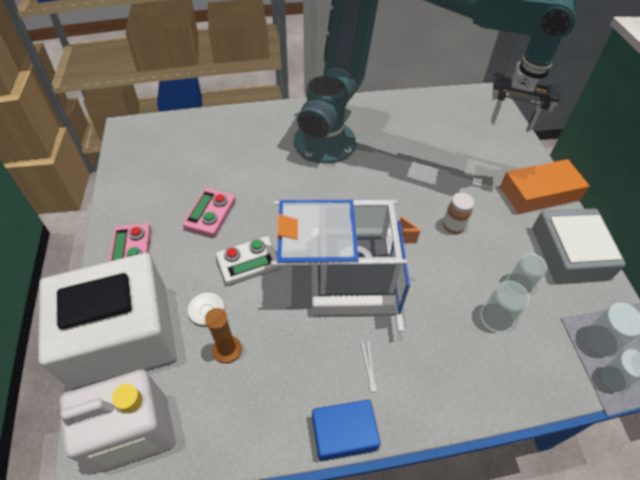

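View pics/side0.png

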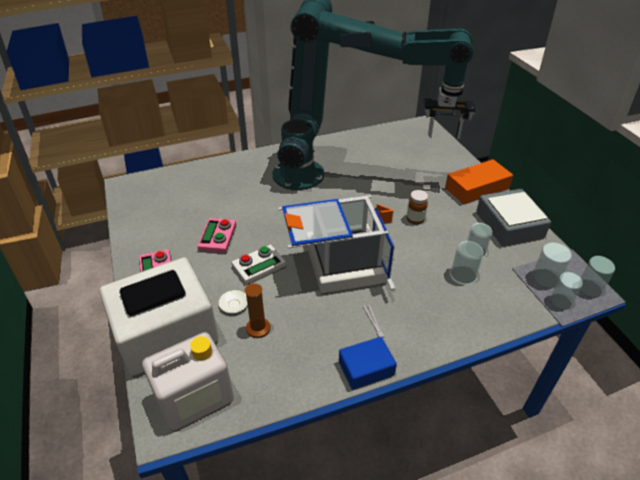

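The scene view shows the balance at about (340,255). Its roof is open towards image left, with the orange lip at (288,228). The door lug is near (408,230), and the white terminal is near (245,260) with the green key at (257,245) and the red one at (232,254). I'll enlarge both views.

Run:
```python
import cv2
a=cv2.imread("pics/scene0.png")[185:335,200:430]; b=cv2.imread("pics/side0.png")[185:305,220:410]
cv2.imwrite("pics/c1.png",cv2.resize(a,(782,510),interpolation=3-1))
cv2.imwrite("pics/c2.png",cv2.resize(b,(760,480),interpolation=2))
```

```text
(no output)
```

View pics/c1.png

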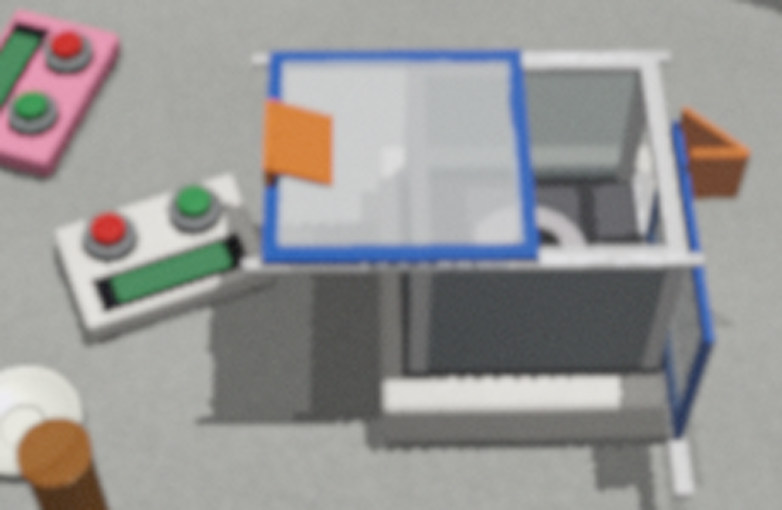

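View pics/c2.png

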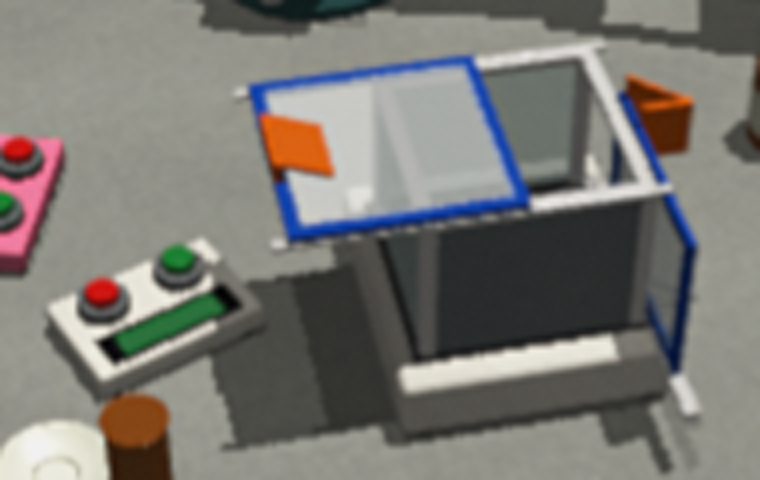

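c1 shows the lip top edge at (266,99)–(264,182) and the lug face top at (690,154)–(748,152). The keys are at (194,200) green and (108,229) red. c2 shows the same features from the side. I'll fit the balance pose, both openings and the key positions.

```bash
cat > h.py <<'E'
import numpy as np, cv2
from scipy.spatial.transform import Rotation as R
from scipy.optimize import least_squares
from plant import status, eyes, r
def cam(n):
    c=eyes.camera(n); f=240/np.tan(np.radians(c["vertical_fov"])/2)
    K=np.array([[f,0,c["cx"]],[0,f,c["cy"]],[0,0,1]]); D=np.array(c["distortion"])
    if n=="wrist":
        s=status.read_state(); T=np.eye(4); T[:3,:3]=R.from_quat(np.array(s["orientation"])[[1,2,3,0]]).as_matrix(); T[:3,3]=s["eef_pos"]
        T=T@np.array(c["tool_from_camera"]); Rm,o=T[:3,:3],T[:3,3]
    else: Rm=R.from_quat(np.array(c["attitude"])[[1,2,3,0]]).as_matrix(); o=np.array(c["origin"])
    return dict(img=c["color"],K=K,D=D,R=Rm,o=o)
def proj(c,P):
    Rc=c["R"].T; return cv2.projectPoints(np.atleast_2d(P).astype(float),cv2.Rodrigues(Rc)[0],-Rc@c["o"],c["K"],c["D"])[0][:,0]
E
cat > fit.py <<'E'
from h import *
S,Q=cam("scene"),cam("side")
s=lambda u,v:(200+u/3.4,185+v/3.4); q=lambda u,v:(220+u/4,185+v/4)
# (cam,pixel, local point, dcover, ddoor)
F=[(S,s(665,55),(-90,90,200),0,0),(S,s(702,262),(90,90,200),0,0),(Q,q(603,45),(-90,90,200),0,0),(Q,q(668,188),(90,90,200),0,0),
(S,s(384,380),(120,-110,60),0,0),(S,s(668,378),(120,110,60),0,0),(Q,q(400,368),(120,-110,60),0,0),(Q,q(660,340),(120,110,60),0,0),
(S,s(266,99),(-30,-90,224),1,0),(S,s(264,182),(30,-90,224),1,0),(Q,q(260,115),(-30,-90,224),1,0),(Q,q(277,174),(30,-90,224),1,0),
(S,s(332,117),(-30,-50,206),1,0),(S,s(331,184),(30,-50,206),1,0),(Q,q(320,125),(-30,-50,206),1,0),(Q,q(333,176),(30,-50,206),1,0),
(S,s(690,155),(-45,100,215),0,1),(S,s(748,153),(-45,140,215),0,1),(Q,q(641,105),(-45,100,215),0,1),(Q,q(692,98),(-45,140,215),0,1),
(S,s(740,196),(-45,140,165),0,1),(Q,q(688,150),(-45,140,165),0,1)]
def W(p,l,a,b):
    l=np.array(l)/1e3+np.array([b*p[4],-a*p[3],0]); c,d=np.cos(p[2]),np.sin(p[2])
    return np.array([p[0]+c*l[0]-d*l[1],p[1]+d*l[0]+c*l[1],l[2]])
f=lambda p:np.concatenate([proj(c,W(p,l,a,b))[0]-u for c,u,l,a,b in F])
o=least_squares(f,[.5,0,0,.08,.05],loss="soft_l1"); p=o.x
print("x y yaw cover door",p.round(4)); print(f(p).reshape(-1,2).round(1).tolist())
for nm,a,b in(("green",(194,198),(179,256)),("red",(108,227),(101,290))):
    g=least_squares(lambda P:np.r_[proj(S,P)[0]-s(*a),proj(Q,P)[0]-q(*b)],[.5,-.2,.03]); print(nm,g.x.round(4),g.fun.round(2))
print("lip",W(p,(0,-90,215),1,0).round(4),"lug",W(p,(-45,120,190),0,1).round(4))
E
python3 fit.py
```

```text
x y yaw cover door [ 0.5354 -0.0159 -0.1429  0.0956  0.0577]
[[-2.0, -0.3], [-3.2, -0.2], [-3.3, -0.7], [-2.4, 0.0], [0.2, 9.0], [7.3, 8.1], [0.5, 5.3], [4.8, 1.2], [1.5, 0.3], [1.3, -3.4], [0.3, -0.7], [-0.5, -2.7], [-0.5, -0.2], [-0.3, 0.6], [-1.4, -0.5], [-0.9, -0.5], [1.3, -0.4], [1.4, 0.0], [0.2, 0.1], [-0.1, 0.1], [-0.2, 0.3], [-0.6, -0.4]]
green [ 0.4238 -0.2577  0.0481] [ 0.41  0.35 -0.56 -0.35]
red [ 0.4394 -0.3268  0.0463] [ 0.22  0.2  -0.3  -0.2 ]
lip [ 0.509  -0.1996  0.215 ] lug [0.5651 0.101  0.19  ]
```

```bash
sed -i 's/^def W/F=[F[i] for i in range(len(F)) if i not in (4,5,6,7,9,11)]\ndef W/' fit.py; python3 fit.py
cat >> fit.py <<'E'
im=S["img"].copy()
big=cv2.resize(im[185:335,200:430],(782,510),interpolation=2)
B=[(x,y,z) for z in(0,60) for x,y in((-120,-110),(-120,110),(120,110),(120,-110))]+[(x,y,200) for x,y in((-90,-90),(-90,90),(90,90),(90,-90))]
for l in B:
    u=(proj(S,W(p,l,0,0))[0]-(200,185))*3.4; cv2.circle(big,tuple(int(t) for t in u),4,(0,255,255) if l[2]==60 else (255,0,255) if l[2] else (0,255,0),-1)
cv2.imwrite("pics/ov1.png",big)
E
python3 fit.py >/dev/null
```

```text
x y yaw cover door [ 0.537  -0.0144 -0.1468  0.0968  0.0556]
[[-1.0, 0.2], [-2.4, 0.4], [-2.5, -0.5], [-1.7, 0.3], [1.7, 0.5], [0.6, -0.6], [-0.2, -0.0], [-0.1, 0.9], [-1.2, -0.3], [-0.7, -0.3], [2.0, -0.5], [2.1, -0.1], [0.7, -0.0], [0.4, 0.0], [0.5, 0.2], [-0.1, -0.6]]
green [ 0.4238 -0.2577  0.0481] [ 0.41  0.35 -0.56 -0.35]
red [ 0.4394 -0.3268  0.0463] [ 0.22  0.2  -0.3  -0.2 ]
lip [ 0.5097 -0.1992  0.215 ] lug [0.565  0.1028 0.19  ]
```

View pics/ov1.png

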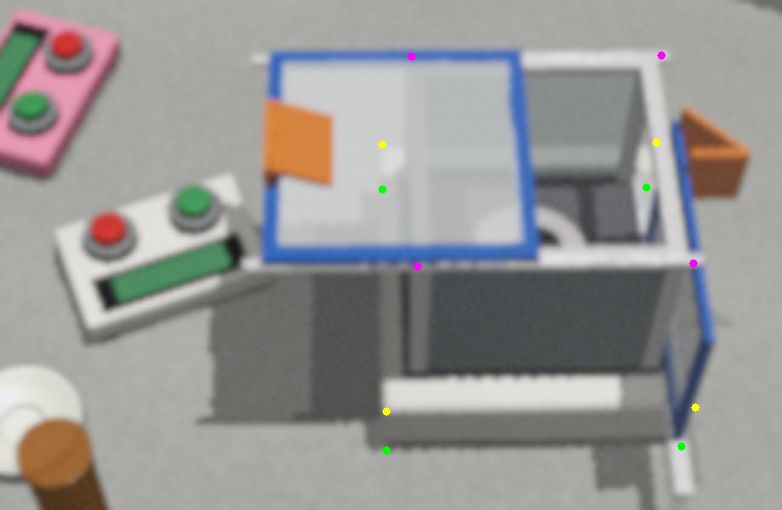

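```bash
python3 -m pendant '[{"gripper":0,"delta_pos":[-0.05,0,0],"spin":8},{"gripper":0,"delta_pos":[-0.1,0,0],"spin":16},{"gripper":0,"delta_pos":[-0.1,0,0],"spin":24},{"gripper":0,"delta_pos":[-0.1,0,0],"spin":32},{"gripper":0,"delta_pos":[-0.1,0,0],"spin":40},{"gripper":0,"delta_pos":[-0.1,0,0],"spin":48},{"gripper":0,"delta_pos":[-0.1,0,0],"spin":56},{"gripper":0,"delta_pos":[-0.1,0,0],"spin":64},{"gripper":0,"delta_pos":[-0.1,0,0],"spin":73},{"gripper":0,"delta_pos":[-0.1,0,0],"spin":73}]' 20
cat > go.py <<'E'
# prints tool delta to reach balance-frame targets: args x_b y_b (mm) z(mm)
import sys; from h import *
s=status.read_state(); M=R.from_quat(np.array(s["orientation"])[[1,2,3,0]]).as_matrix()
p=[.537,-.0144,-.1468]; c,d=np.cos(p[2]),np.sin(p[2]); B=np.array([[c,-d,0],[d,c,0],[0,0,1]]); o=np.array([p[0],p[1],0])
print("pos_b",(B.T@(s["eef_pos"]-o)*1e3).round(1),"F_b",(B.T@s["ft_force"]).round(1),"t",s["time"],"q",np.round(s["joint_positions"],2),"w",s["gripper_width"])
print("toolaxes_b",(B.T@M).round(3).tolist())
if len(sys.argv)>1:
    t=o+B@(np.array([float(a) for a in sys.argv[1:4]])/1e3); print("world",t.round(3),"delta",(M.T@(t-s["eef_pos"])).round(4))
E
python3 go.py 48 122 300
```

```text
time: 1.45
eef_pos: [0.2352, 0.4972, 0.3055]
orientation: [0.462, 0.535, 0.462, -0.535]
ft_force: [-0.1, -0.6, -0.4]
gripper_width: 0.185
pos_b [-373.4  461.9  305.5] F_b [-0.  -0.6 -0.4] t 1.45 q [1.03 0.09 1.17 0.   1.88 1.17] w 0.18463138876781654
toolaxes_b [[0.0, 1.0, 0.002], [0.0, 0.002, -1.0], [-1.0, 0.0, -0.0]]
world [0.602 0.099 0.3  ] delta [0.0055 0.4209 0.3406]
```

```bash
python3 -m pendant '[{"gripper":0,"delta_pos":[0.005,0.04,0.03],"spin":0},{"gripper":0,"delta_pos":[0.005,0.08,0.06],"spin":0},{"gripper":0,"delta_pos":[0.005,0.12,0.09],"spin":0},{"gripper":0,"delta_pos":[0.005,0.16,0.125],"spin":0},{"gripper":0,"delta_pos":[0.005,0.2,0.16],"spin":0},{"gripper":0,"delta_pos":[0.005,0.24,0.19],"spin":0},{"gripper":0,"delta_pos":[0.005,0.28,0.225],"spin":0},{"gripper":0,"delta_pos":[0.005,0.32,0.26],"spin":0},{"gripper":0,"delta_pos":[0.005,0.36,0.29],"spin":0},{"gripper":0,"delta_pos":[0.005,0.4,0.32],"spin":0},{"gripper":0,"delta_pos":[0.005,0.421,0.34],"spin":0},{"gripper":0,"delta_pos":[0.005,0.421,0.34],"spin":0}]'
python3 go.py 48 122 182
python3 - <<'E'
from h import *
import time
c=cam("wrist"); im=c["img"]
import numpy as np
p=[.537,-.0144,-.1468]; C,d=np.cos(p[2]),np.sin(p[2])
W=lambda l:[p[0]+C*l[0]-d*l[1],p[1]+d*l[0]+C*l[1],l[2]]
for l in [(.0106,.1,.215),(.0106,.14,.215)]: print(proj(c,W(l)).round(0))
print("ref mm/px", proj(c,[W((.0106,.11,.215)),W((.0206,.11,.215)),W((.0106,.12,.215))]).round(1).tolist())
cv2.imwrite("pics/w1.png",im)
E
```

```text
time: 2.65
eef_pos: [0.605, 0.0953, 0.2982]
orientation: [-0.461, -0.535, -0.461, 0.537]
ft_force: [-0.3, -0.2, -0.1]
gripper_width: 0.004
pos_b [ 51.3 118.5 298.2] F_b [-0.2 -0.3 -0.1] t 2.65 q [ 0.06  0.23  1.02 -0.    1.89  0.21] w 0.0038059064778961462
toolaxes_b [[-0.002, 1.0, -0.002], [-0.002, -0.002, -1.0], [-1.0, -0.002, 0.002]]
world [0.602 0.099 0.182] delta [ 0.1162 -0.0031 -0.0038]
[[259. 273.]]
[[257. 218.]]
ref mm/px [[258.7, 259.6], [272.7, 259.7], [258.2, 246.2]]
```

View pics/w1.png

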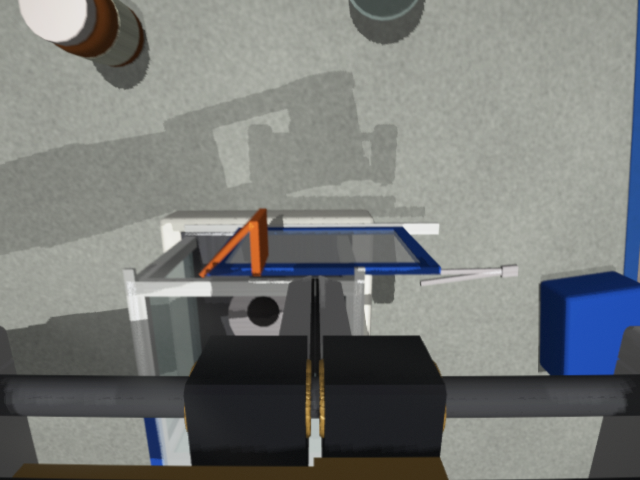

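The wrist view puts the lug face at u≈250–267, v≈209–272. That agrees with the fit to a few mm, and there is a clear space beside it. I'll go down and push.

```bash
python3 go.py 48 123 182; python3 -m pendant '[{"gripper":0,"delta_pos":[0.04,0,0],"spin":0},{"gripper":0,"delta_pos":[0.08,0,0],"spin":0},{"gripper":0,"delta_pos":[0.118,0,0],"spin":0},{"gripper":0,"delta_pos":[0.118,0,0],"spin":0},{"gripper":0,"delta_pos":[0.118,-0.015,0],"spin":0},{"gripper":0,"delta_pos":[0.118,-0.025,0],"spin":0},{"gripper":0,"delta_pos":[0.118,-0.035,0],"spin":0},{"gripper":0,"delta_pos":[0.118,-0.045,0],"spin":0},{"gripper":0,"delta_pos":[0.118,-0.055,0],"spin":0},{"gripper":0,"delta_pos":[0.118,-0.065,0],"spin":0},{"gripper":0,"delta_pos":[0.118,-0.07,0],"spin":0},{"gripper":0,"delta_pos":[0.118,-0.07,0],"spin":0}]'; python3 go.py -33 123 182
```

```text
pos_b [ 49.5 120.6 298.9] F_b [-0.4  0.9  0.7] t 2.7 q [0.07 0.23 1.02 0.   1.89 0.21] w 0.0075485196142813776
toolaxes_b [[-0.002, 1.0, 0.0], [-0.0, 0.0, -1.0], [-1.0, -0.002, 0.0]]
world [0.602 0.1   0.182] delta [ 0.1169 -0.0012 -0.0024]
time: 3.9
eef_pos: [0.5321, 0.1101, 0.1824]
orientation: [-0.462, -0.534, -0.463, 0.535]
ft_force: [-0.8, 1.0, -1.0]
gripper_width: 0.003
pos_b [-23.  122.5 182.4] F_b [-0.9  0.8 -1. ] t 3.9 q [0.1  0.08 1.42 0.   1.64 0.24] w 0.0033264577282639796
toolaxes_b [[-0.001, 1.0, 0.002], [-0.0, 0.002, -1.0], [-1.0, -0.001, 0.0]]
world [0.522 0.112 0.182] delta [ 0.0004 -0.01   -0.0006]
```

```bash
python3 -m pendant '[{"gripper":0,"delta_pos":[0,-0.003,0],"spin":0},{"gripper":0,"delta_pos":[0,-0.006,0],"spin":0},{"gripper":0,"delta_pos":[0,-0.009,0],"spin":0},{"gripper":0,"delta_pos":[0,-0.011,0],"spin":0},{"gripper":0,"delta_pos":[0,-0.013,0],"spin":0},{"gripper":0,"delta_pos":[0,-0.013,0],"spin":0}]'; python3 go.py -33 123 182;  python3 - <<'E'
from h import *
c=cam("scene"); cv2.imwrite("pics/s2.png",cv2.resize(c["img"][185:335,200:470],(810*9//10,405),interpolation=2))
E
```

```text
time: 4.5
eef_pos: [0.5201, 0.1119, 0.1823]
orientation: [-0.462, -0.535, -0.463, 0.535]
ft_force: [0.5, -1.4, -0.1]
gripper_width: 0.005
pos_b [-35.2 122.5 182.3] F_b [ 0.7 -1.3 -0.1] t 4.5 q [0.11 0.05 1.45 0.   1.64 0.25] w 0.004804950650912483
toolaxes_b [[-0.001, 1.0, 0.002], [-0.0, 0.002, -1.0], [-1.0, -0.001, 0.0]]
world [0.522 0.112 0.182] delta [ 0.0003  0.0022 -0.0005]
```

View pics/s2.png

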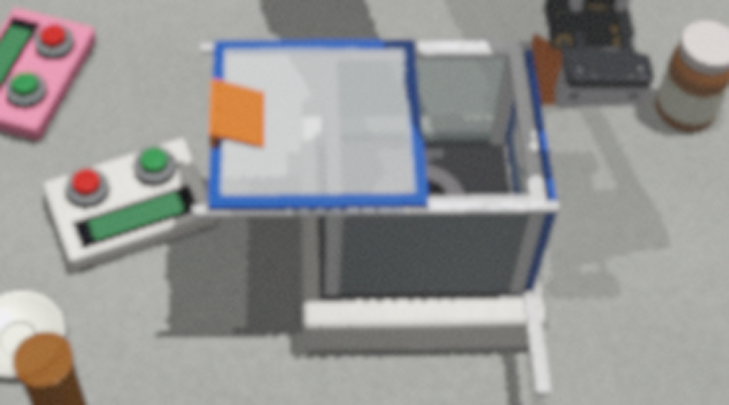

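The lug at (545,70) is nearly home. I'll creep on until the end stop shows up as force.

```bash
for i in 1; do python3 -m pendant '[{"gripper":0,"delta_pos":[0,-0.002,0],"spin":0},{"gripper":0,"delta_pos":[0,-0.004,0],"spin":0},{"gripper":0,"delta_pos":[0,-0.004,0],"spin":0}]'; done; python3 go.py; python3 -m pendant '[{"gripper":0,"delta_pos":[0,-0.002,0],"spin":0},{"gripper":0,"delta_pos":[0,-0.004,0],"spin":0},{"gripper":0,"delta_pos":[0,-0.004,0],"spin":0}]'; python3 go.py
```

```text
time: 4.85
eef_pos: [0.5202, 0.112, 0.1825]
orientation: [0.464, 0.537, 0.46, -0.533]
ft_force: [11.5, -1.2, -4.9]
gripper_width: 0.004
pos_b [-35.1 122.5 182.5] F_b [11.6  0.5 -4.9] t 4.85 q [ 0.11  0.05  1.46 -0.    1.63  0.25] w 0.003910129350604314
toolaxes_b [[0.009, 1.0, 0.001], [0.001, 0.001, -1.0], [-1.0, 0.009, -0.001]]
time: 5.15
eef_pos: [0.5203, 0.1119, 0.1827]
orientation: [0.467, 0.54, 0.457, -0.531]
ft_force: [22.3, -1.1, -9.2]
gripper_width: 0.005
pos_b [-35.  122.5 182.7] F_b [22.2  2.2 -9.2] t 5.15 q [ 0.11  0.04  1.47 -0.    1.62  0.25] w 0.004870133292796712
toolaxes_b [[0.018, 1.0, -0.0], [0.001, -0.0, -1.0], [-1.0, 0.018, -0.001]]
```

Force rises to 22 N at constant position, so the door is shut. Next I back off, rise, and cross to the right of the roof lip.

```bash
python3 -m pendant '[{"gripper":0,"delta_pos":[0,0.02,0],"spin":0},{"gripper":0,"delta_pos":[0,0.043,0],"spin":0},{"gripper":0,"delta_pos":[-0.05,0.043,0],"spin":0},{"gripper":0,"delta_pos":[-0.1,0.043,0],"spin":0},{"gripper":0,"delta_pos":[-0.118,0.043,0.04],"spin":0},{"gripper":0,"delta_pos":[-0.118,0.043,0.09],"spin":0},{"gripper":0,"delta_pos":[-0.118,0.043,0.14],"spin":0},{"gripper":0,"delta_pos":[-0.118,0.043,0.19],"spin":0},{"gripper":0,"delta_pos":[-0.118,0.043,0.24],"spin":0},{"gripper":0,"delta_pos":[-0.118,0.043,0.29],"spin":0},{"gripper":0,"delta_pos":[-0.118,0.043,0.33],"spin":0},{"gripper":0,"delta_pos":[-0.118,0.043,0.348],"spin":0}]';  python3 -m pendant '[{"gripper":0,"delta_pos":[0,0,0],"spin":0},{"gripper":0,"delta_pos":[0,0,0],"spin":0}]'; python3 go.py 0 -225 212
python3 - <<'E'
from h import *
s=status.read_state(); c=cam("wrist"); cv2.imwrite("pics/w3.png",c["img"])
p=[.537,-.0144,-.1468]; C,d=np.cos(p[2]),np.sin(p[2])
W=lambda l:[p[0]+C*l[0]-d*l[1],p[1]+d*l[0]+C*l[1],l[2]]
print(proj(c,[W((-.03,-.187,.224)),W((.03,-.187,.224)),[.4238,-.2577,.045],W((-.09,-.205,.2))]).round(0).tolist())
E
```

```text
time: 6.35
eef_pos: [0.5035, -0.2405, 0.2999]
orientation: [-0.461, -0.536, -0.462, 0.536]
ft_force: [0.5, -0.1, 0.2]
gripper_width: 0.006
time: 6.55
eef_pos: [0.5047, -0.2369, 0.3004]
orientation: [0.462, 0.535, 0.463, -0.535]
ft_force: [0.1, -0.2, 0.6]
gripper_width: 0.007
pos_b [   0.6 -224.8  300.4] F_b [ 0.2 -0.2  0.6] t 6.55 q [-0.54  0.11  1.16  0.    1.87 -0.4 ] w 0.007150754411256931
toolaxes_b [[-0.001, 1.0, 0.002], [0.001, 0.002, -1.0], [-1.0, -0.001, -0.001]]
world [ 0.504 -0.237  0.212] delta [ 0.0884 -0.0005  0.0003]
[[267.0, 194.0], [357.0, 195.0], [247.0, 232.0], [190.0, 214.0]]
```

View pics/w3.png

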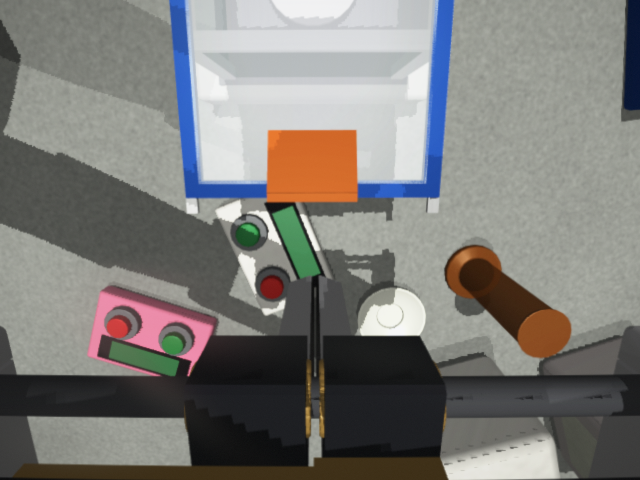

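The predicted lip edge (267–357,195), green key (247,232) and rail end (190,214) all match the picture. I'll go down and push the roof.

```bash
python3 -m pendant '[{"gripper":0,"delta_pos":[0.04,0,0],"spin":0},{"gripper":0,"delta_pos":[0.087,0,0],"spin":0},{"gripper":0,"delta_pos":[0.087,0,0],"spin":0},{"gripper":0,"delta_pos":[0.087,0,-0.02],"spin":0},{"gripper":0,"delta_pos":[0.087,0,-0.03],"spin":0},{"gripper":0,"delta_pos":[0.087,0,-0.042],"spin":0},{"gripper":0,"delta_pos":[0.087,0,-0.054],"spin":0},{"gripper":0,"delta_pos":[0.087,0,-0.066],"spin":0},{"gripper":0,"delta_pos":[0.087,0,-0.078],"spin":0},{"gripper":0,"delta_pos":[0.087,0,-0.09],"spin":0},{"gripper":0,"delta_pos":[0.087,0,-0.1],"spin":0},{"gripper":0,"delta_pos":[0.087,0,-0.11],"spin":0}]'; python3 go.py;  python3 -m pendant '[{"gripper":0,"delta_pos":[0,0,-0.006],"spin":0},{"gripper":0,"delta_pos":[0,0,-0.010],"spin":0},{"gripper":0,"delta_pos":[0,0,-0.014],"spin":0},{"gripper":0,"delta_pos":[0,0,-0.017],"spin":0},{"gripper":0,"delta_pos":[0,0,-0.019],"spin":0},{"gripper":0,"delta_pos":[0,0,-0.019],"spin":0}]'; python3 go.py
```

```text
time: 7.8
eef_pos: [0.5208, -0.1278, 0.2134]
orientation: [0.462, 0.535, 0.462, -0.535]
ft_force: [-0.1, -1.8, 1.2]
gripper_width: 0.003
pos_b [   0.6 -114.5  213.4] F_b [ 0.2 -1.8  1.2] t 7.8 q [-0.35  0.06  1.39  0.    1.7  -0.2 ] w 0.0031836936547432544
toolaxes_b [[-0.0, 1.0, 0.002], [0.0, 0.002, -1.0], [-1.0, -0.0, -0.0]]
time: 8.4
eef_pos: [0.5223, -0.1165, 0.2135]
orientation: [-0.464, -0.533, -0.458, 0.54]
ft_force: [-1.8, -16.2, 0.1]
gripper_width: 0.004
pos_b [   0.4 -103.1  213.5] F_b [  0.6 -16.3   0.1] t 8.4 q [-0.32  0.05  1.39 -0.01  1.7  -0.17] w 0.004378053997557459
toolaxes_b [[-0.0, 1.0, -0.004], [-0.013, -0.004, -1.0], [-1.0, -0.0, 0.013]]
```

```bash
python3 -m pendant '[{"gripper":0,"delta_pos":[0,0,-0.002],"spin":0},{"gripper":0,"delta_pos":[0,0,-0.003],"spin":0},{"gripper":0,"delta_pos":[0,0,-0.003],"spin":0}]'; python3 go.py
python3 - <<'E'
from h import *
c=cam("scene"); a=cv2.resize(c["img"][185:305,260:430],(680,480),interpolation=2)
cv2.imwrite("pics/s4.png",a)
p=[.537,-.0144,-.1468]; C,d=np.cos(p[2]),np.sin(p[2])
W=lambda l:[p[0]+C*l[0]-d*l[1],p[1]+d*l[0]+C*l[1],l[2]]
print("roof left edge shut 90mm / 84mm, near&far; lip slope foot y=-50",((proj(c,[W((-.09,.09,.206)),W((.09,.09,.206)),W((-.09,.084,.206)),W((.09,.084,.206)),W((-.03,-.05,.206)),W((.03,-.05,.206))])-(260,185))*4).round(0).tolist())
E
```

```text
time: 8.7
eef_pos: [0.5223, -0.1164, 0.2135]
orientation: [-0.464, -0.532, -0.456, 0.542]
ft_force: [-3.6, -21.5, 0.3]
gripper_width: 0.002
pos_b [   0.4 -103.1  213.5] F_b [ -0.4 -21.8   0.3] t 8.7 q [-0.31  0.05  1.39 -0.02  1.69 -0.16] w 0.0020320417558203014
toolaxes_b [[-0.001, 1.0, -0.007], [-0.019, -0.007, -1.0], [-1.0, -0.0, 0.019]]
roof left edge shut 90mm / 84mm, near&far; lip slope foot y=-50 [[540.0, 59.0], [578.0, 304.0], [530.0, 59.0], [567.0, 304.0], [315.0, 137.0], [320.0, 219.0]]
```

View pics/s4.png

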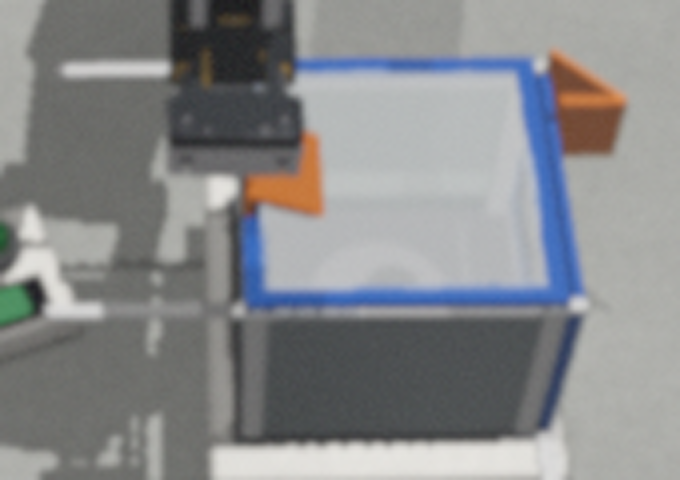

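The roof's blue frame now reaches the left rim at (540,60)–(580,300), and the force rises without motion, so both are shut. I'll back off, lift, and move over the green key. I'm spinning the tool so its camera side faces away from the balance rails.

```bash
python3 -m pendant '[{"gripper":0,"delta_pos":[0,0,0.03],"spin":0},{"gripper":0,"delta_pos":[0,0,0.06],"spin":0},{"gripper":0,"delta_pos":[-0.04,0,0.06],"spin":8},{"gripper":0,"delta_pos":[-0.087,0,0.06],"spin":16},{"gripper":0,"delta_pos":[-0.087,-0.02,0.08],"spin":24},{"gripper":0,"delta_pos":[-0.087,-0.04,0.11],"spin":32},{"gripper":0,"delta_pos":[-0.087,-0.06,0.14],"spin":40},{"gripper":0,"delta_pos":[-0.087,-0.077,0.168],"spin":48},{"gripper":0,"delta_pos":[-0.087,-0.077,0.168],"spin":56},{"gripper":0,"delta_pos":[-0.087,-0.077,0.168],"spin":64},{"gripper":0,"delta_pos":[-0.087,-0.077,0.168],"spin":72},{"gripper":0,"delta_pos":[-0.087,-0.077,0.168],"spin":80}]';  python3 -m pendant '[{"gripper":0,"delta_pos":[0,0,0],"spin":8},{"gripper":0,"delta_pos":[0,0,0],"spin":16},{"gripper":0,"delta_pos":[0,0,0],"spin":24},{"gripper":0,"delta_pos":[0,0,0],"spin":32},{"gripper":0,"delta_pos":[0,0,0],"spin":40},{"gripper":0,"delta_pos":[0,0,0],"spin":48},{"gripper":0,"delta_pos":[0,0,0],"spin":56},{"gripper":0,"delta_pos":[0,0,0],"spin":64},{"gripper":0,"delta_pos":[0,0,0],"spin":72},{"gripper":0,"delta_pos":[0,0,0],"spin":80},{"gripper":0,"delta_pos":[0,0,0],"spin":80},{"gripper":0,"delta_pos":[0,0,0],"spin":80}]'
python3 go.py -76 -261 60
python3 - <<'E'
from h import *
c=cam("wrist"); cv2.imwrite("pics/w5.png",c["img"])
p=[.537,-.0144,-.1468]; C,d=np.cos(p[2]),np.sin(p[2])
W=lambda l:[p[0]+C*l[0]-d*l[1],p[1]+d*l[0]+C*l[1],l[2]]
print(proj(c,[[.4238,-.2577,.046],[.4394,-.3268,.046],W((-.09,-.205,.2)),W((0,-.09,.224))]).round(0).tolist())
E
```

```text
time: 9.95
eef_pos: [0.4232, -0.2615, 0.2998]
orientation: [-0.008, -0.707, -0.009, 0.707]
ft_force: [-0.4, -0.1, -0.1]
gripper_width: 0.006
time: 11.15
eef_pos: [0.4233, -0.2616, 0.3]
orientation: [0.446, -0.549, 0.445, 0.549]
ft_force: [-0.6, -0.6, 0.9]
gripper_width: 0.004
pos_b [ -76.3 -261.2  300. ] F_b [-0.6 -0.7  0.9] t 11.15 q [-0.67 -0.03  1.3   0.    1.87  2.27] w 0.0038792759428871284
toolaxes_b [[-0.001, -0.938, -0.346], [0.001, -0.346, 0.938], [-1.0, 0.0, 0.001]]
world [ 0.424 -0.261  0.06 ] delta [ 2.4e-01 -4.0e-04 -2.0e-04]
[[314.0, 208.0], [313.0, 144.0], [308.0, 312.0], [150.0, 414.0]]
```

View pics/w5.png

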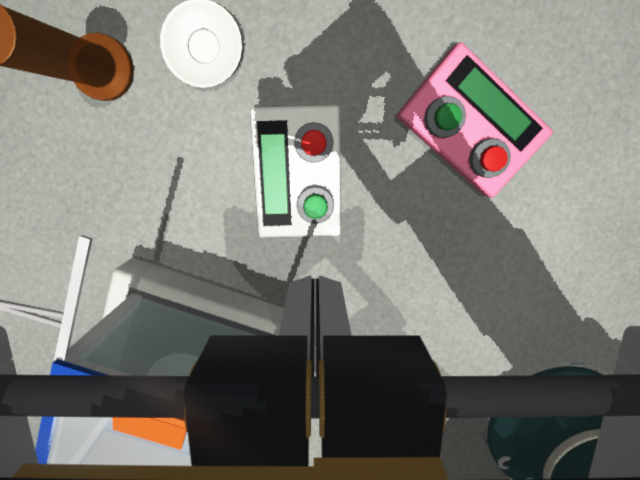

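The predicted keys, green (314,208) and red (313,144), match the observed (316,206) and (314,143). I'll go down to just above the green key, then press in small steps.

```bash
python3 -m pendant '[{"gripper":0,"delta_pos":[0.05,0,0],"spin":0},{"gripper":0,"delta_pos":[0.1,0,0],"spin":0},{"gripper":0,"delta_pos":[0.15,0,0],"spin":0},{"gripper":0,"delta_pos":[0.19,0,0],"spin":0},{"gripper":0,"delta_pos":[0.22,0,0],"spin":0},{"gripper":0,"delta_pos":[0.24,0,0],"spin":0},{"gripper":0,"delta_pos":[0.24,0,0],"spin":0},{"gripper":0,"delta_pos":[0.24,0,0],"spin":0}]'; python3 -m pendant '[{"gripper":0,"delta_pos":[0.004,0,0],"spin":0},{"gripper":0,"delta_pos":[0.008,0,0],"spin":0},{"gripper":0,"delta_pos":[0.01,0,0],"spin":0},{"gripper":0,"delta_pos":[0.012,0,0],"spin":0},{"gripper":0,"delta_pos":[0.012,0,0],"spin":0}]';python3 -m pendant '[{"gripper":0,"delta_pos":[0.002,0,0],"spin":0},{"gripper":0,"delta_pos":[0.004,0,0],"spin":0},{"gripper":0,"delta_pos":[0.004,0,0],"spin":0}]'; python3 go.py
```

```text
time: 12.0
eef_pos: [0.4235, -0.262, 0.0608]
orientation: [0.446, -0.548, 0.446, 0.549]
ft_force: [1.6, 0.3, 0.1]
gripper_width: 0.004
time: 12.5
eef_pos: [0.4237, -0.2622, 0.0488]
orientation: [-0.447, 0.549, -0.446, -0.548]
ft_force: [-0.5, -0.6, 2.4]
gripper_width: 0.006
time: 12.8
eef_pos: [0.4237, -0.2622, 0.0448]
orientation: [-0.447, 0.549, -0.446, -0.548]
ft_force: [-0.2, -0.2, 3.1]
gripper_width: 0.002
pos_b [ -75.8 -261.7   44.8] F_b [-0.2 -0.2  3.1] t 12.8 q [-0.67  0.06  1.72  0.    1.35  2.27] w 0.0020474690914025263
toolaxes_b [[0.001, -0.939, -0.344], [-0.0, -0.344, 0.939], [-1.0, -0.001, -0.001]]
```

Contact is at about 49 mm, and the force is climbing as a spring would. I'll go on to the key's bottom.

```bash
python3 -m pendant '[{"gripper":0,"delta_pos":[0.002,0,0],"spin":0},{"gripper":0,"delta_pos":[0.004,0,0],"spin":0},{"gripper":0,"delta_pos":[0.004,0,0],"spin":0},{"gripper":0,"delta_pos":[0.004,0,0],"spin":0}]'; python3 -m pendant '[{"gripper":0,"delta_pos":[0.002,0,0],"spin":0},{"gripper":0,"delta_pos":[0.002,0,0],"spin":0},{"gripper":0,"delta_pos":[0.002,0,0],"spin":0}]'; python3 go.py
```

```text
time: 13.2
eef_pos: [0.4239, -0.2624, 0.0439]
orientation: [-0.446, 0.549, -0.446, -0.548]
ft_force: [-5.2, 3.8, 17.6]
gripper_width: 0.003
time: 13.5
eef_pos: [0.4239, -0.2624, 0.0437]
orientation: [-0.446, 0.549, -0.446, -0.548]
ft_force: [-8.3, 5.9, 25.6]
gripper_width: 0.006
pos_b [ -75.6 -261.9   43.7] F_b [-9.1  4.6 25.6] t 13.5 q [-0.67  0.06  1.73 -0.    1.35  2.27] w 0.00577834413229331
toolaxes_b [[0.002, -0.939, -0.344], [-0.001, -0.344, 0.939], [-1.0, -0.001, -0.002]]
```

The hard stop at 44 mm means the key is fully down. I'll release straight up and check.

```bash
python3 -m pendant '[{"gripper":0,"delta_pos":[-0.006,0,0],"spin":0},{"gripper":0,"delta_pos":[-0.012,0,0],"spin":0},{"gripper":0,"delta_pos":[-0.02,0,0],"spin":0},{"gripper":0,"delta_pos":[-0.05,0,0],"spin":0},{"gripper":0,"delta_pos":[-0.1,0,0],"spin":0},{"gripper":0,"delta_pos":[-0.15,0,0],"spin":0},{"gripper":0,"delta_pos":[-0.2,0,0],"spin":0},{"gripper":0,"delta_pos":[-0.25,0,0],"spin":0},{"gripper":0,"delta_pos":[-0.266,0,0],"spin":0},{"gripper":0,"delta_pos":[-0.266,0,0],"spin":0},{"gripper":0,"delta_pos":[-0.266,0,0],"spin":0}]'; python3 go.py
python3 - <<'E'
from h import *
w=cam("wrist")["img"]; c=cam("scene")["img"]
a=cv2.resize(c[185:335,200:430],(690,450),interpolation=2); cv2.imwrite("pics/s6.png",a)
o=cv2.imread("pics/w5.png"); d=cv2.absdiff(w,o).max(2)[80:250,240:350]; print("wrist diff terminal",d.mean(),np.percentile(d,99))
E
```

```text
time: 14.6
eef_pos: [0.4231, -0.2618, 0.3029]
orientation: [0.447, -0.547, 0.446, 0.549]
ft_force: [0.4, 0.1, -0.1]
gripper_width: 0.002
pos_b [ -76.5 -261.4  302.9] F_b [ 0.4  0.1 -0.1] t 14.6 q [-0.67 -0.03  1.3   0.    1.87  2.27] w 0.001968981659514813
toolaxes_b [[-0.002, -0.939, -0.344], [0.001, -0.344, 0.939], [-1.0, 0.001, 0.002]]
wrist diff terminal 4.51620320855615 49.0
```

View pics/s6.png

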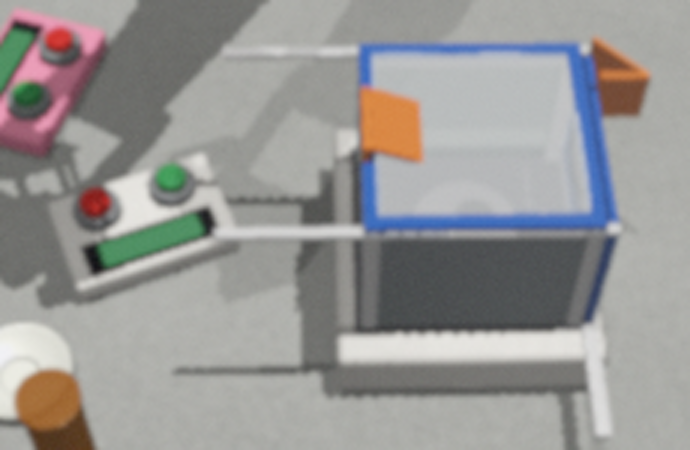

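The roof and door are shut. The green key at (172,178) and the terminal are where they were, and the key is back up. I'm handing in.

```bash
python3 -c "
from plant import r; print(r.job_done())"
```

```text
the job is handed in; nothing more can be done
None
```

I pushed the side door and then the roof shut, pressed the green tare key fully down and let it go. I handed the job in after about 14.7 s; no verdict was given.

**Last checks**
- **Door and roof:** each came up against a hard stop at about 22 N with no further motion. In the final picture both blue frames sit flush with the shield.
- **Tare key:** it travelled from about 49.8 mm down to a stop at 43.7 mm, pressed with about 26 N. The final picture shows it back up, but I have no direct reading of its travel.
- **Terminal:** the green key is within about 1 pixel of its first position in the picture, so the terminal has not visibly moved. The red key was never touched.
- **Robot:** it ended clear of everything, 0.30 m above the bench, with a wrist force near 0.

**What disagreed:** the end stops came 3 mm (door) and 5 mm (roof) earlier than my fitted pose predicted. I put this down to fit bias, because the force rose with no motion and the pictures show both shut. I did not measure the disc or the other bench items again at the end. Nothing touched them as far as I could tell.

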